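Load the wash-up caddy with the inked rollers

ROBOT

A 6-joint arm with a two-finger parallel gripper is mounted at the origin on the work surface. World frame = base frame: x ahead of the robot, y to its left, z up, the work surface at z = 0. Lengths are in m, angles in rad, forces in N, time in s.
With the tool pointing down it reaches from about 0.25 to 0.775 m from the base axis. Payload 8.9 kg.
Tool frame: the origin (TCP) lies at the very end of the fingers, on their centre line; the grasp point (between the pads) lies 19 mm behind it (arm.grasp_offset is the z of the grasp point in the tool frame, in m); z points along the fingers, x is the direction in which the jaws open and shut, and the axes are right-handed (so a half turn about z gives the same grasp; the last joint's range is limited). The gripper opens to 85 mm and grips with 20 to 120 N. Pads are 22 mm wide; open, the fingers measure 114 mm over their backs; the gripper's body (76 mm by 85 mm) begins 54 mm behind the grasp point. The pads swing forward as they close: fully open they stand 13 mm farther back than shut.
Start: joints at [-1.337, 0.291, -0.153, 1.127, 0, 1.431], TCP at [0.191, -0.489, 0.231] pointing down, gripper open.
Joint ranges: [-2.52, 2.52], [-0.91, 1.74], [-1.3, 1.37], [-1.96, 2.02], [-1.52, 1.47], [-3.14, 3.14]. Speed limits (rad/s): [2.22, 2.22, 2.79, 3.14, 3.14, 3.14].

INTERFACE

Orientations are given as a rotation vector (axis times angle).
In Python, from workcell import status, cams, order, arm gives the robot as it stands.
- The arm moves only by the tool carry_out, never from a script. Its argument "series" is a list of rows, each a list of 3 entries, a list of its own where there are three numbers: the turn, a rotation vector about the tool's x, y, z in degrees, then the shift along the tool's x, y, z in mm, then the opening, from 0 (shut) to 1 (fully open). A call has exactly 10 rows; each row is the pose to reach, as a shift and turn from the pose commanded when the call began, along the tool's axes at that moment; what a row does not reach only later rows make up. A row lasts 1/12 s, in which the tool goes at most 41.7 mm and 7.16 degrees, less where a joint would pass 70% of its speed; a pose out of reach is approached as far as the arm can. A call with a gripper value outside its range is refused whole. The fingers move at their own pace and stop on an object; "grip_force" is the grip in N (left out, the last holds). Time passes only in rows, so rows that repeat a pose let the fingers close, or fill a call up. It gives the time, the measured TCP pose, the force and the opening at its end, in the units of the state.
- status.get_obs(): the state, without advancing time (a new reading comes with each control period).
- cams.grab_frame(name): name is "scene" or "side" or "wrist"; returns (picture, depth): 400x640x3 uint8, red, green, blue; 400x640 float32, m along the optical axis (not along the pixel's ray), 0 where there is no reading.
- cams.calibration(name): a dict with "mtx" (3x3 intrinsics, pixels), "R" (3x3) and "t" (3): a world point X has camera coordinates R X + t. Camera axes: x right, y down, z forward; pixel columns grow to the right and rows downward; lengths in m; the calibration is good to about 2 mm. The wrist camera is an equidistant fisheye: a pixel r from the principal point sees the ray r / f radians off the axis. A picture is of the moment at which its call begins: read the wrist's pose just before it. calibration takes no time and is no camera call; for the wrist camera it gives the pose at the moment of the call.
- order.sign_off(): hands the job in, once; it reports no verdict.
Trained networks look in the newest picture that a camera, given by its name, has taken for a name from the list of things; names that differ only in an ending like _2 or _b are one class to them, and where a whole thing is asked for, a point or a joint stands for the part that bears it (a point fixed in the world has none). Each returns a list of dicts, best first, with "confidence" (0 to 1); they miss things now and then, are a little off and sometimes report something else, mostly with a low value. They report only what shows in the picture. A call takes as long as a camera call.
- cams.search_frame(thing, camera): "centre" ([x, y, z] in m, in world coordinates, good to about 4 mm: the middle of the surface that is visible of it).
- cams.trace(thing, camera): "mask" (400x640 bool, what is visible of it).
- cams.pinpoint(thing, camera): "centre" ([x, y, z] in m, in world coordinates, good to about 4 mm: a listed point, or the origin of a listed thing).
The state is a dict: "time_s": time; "qpos": joint angles; "joint_velocities": joint speeds; "joint_efforts": joint torques, N m; "tcp_pos": TCP position; "orientation": TCP orientation; "wrist_force": force on the tool from outside, world axes, zero at the start; "ft_torque": the same for the moment, N m; "finger_gap": finger opening in m.
Only numpy, scipy, OpenCV 4.12 (cv2) and the standard library are available. Lean on these libraries where they do the work, as an engineer would, in place of code of your own. Each camera call takes 0.05 s, during which the arm holds its last target.

TASK

Printing is over for three of the inks: put the red, the yellow and the blue ink roller into the wash-up caddy, each lying flat lengthwise inside the liner of its own colour (either way round), centred in it, set down gently and not dropped. Leave the green roller, the clean black roller, the ink jar and the mug where they are.

Things in the scene. Friction and masses are not known exactly. Their poses are not given: they have to be found in the camera images.
- red_brayer_mid (a point): Ink roller with RED roller, lying flat, rigid, 0.16 kg, 140 x 58 x 43 mm. Brown wooden handle, 22 mm thick, level along x, axis 32 mm above the surface; roller (40 mm across, 50 mm long along y) in a wire fork at +x, wire foot near -x end. Point: on handle axis, mid-length, at centre of mass; grip here, fingers closing along y. From it handle spans x -70 to 16 mm, fork from 24, roller from 30. z up
- yellow_brayer_mid (a point): Ink roller exactly like the red one in shape, size, point and axes, but its roller is YELLOW.
- blue_brayer_mid (a point): Ink roller exactly like the red one in shape, size, point and axes, but its roller is BLUE.
- green_brayer_mid (a point): Look-alike: ink roller exactly like the red one in shape, size, point and axes, but its roller is GREEN. Still in use: stays where it is.
- clean_brayer_mid (a point): Look-alike: ink roller exactly like the red one in shape, size, point and axes, but its roller is clean BLACK rubber. Stays where it is.
- red_liner: RED shallow open tray 172 x 82 x 7 mm (inside 166 x 76), long side along x, z up; origin: centre of underside, 6 mm above the table; inner floor 3 mm and rim 7 mm above origin. Fixed side by side (middles 84 mm apart in y) with the other liners in the fixed wooden caddy, 190 mm (x) by 268 mm; caddy's side walls rise 14 mm, its end walls (88 to 95 mm along x from the origin) 26 mm above the table.
- yellow_liner: YELLOW liner in the same caddy, same size, origin and axes as the red liner. The place for the yellow roller. Which of the three places in the caddy it has varies.
- blue_liner: BLUE liner in the same caddy, same size, origin and axes as the red liner. The place for the blue roller. Which of the three places in the caddy it has varies.
- ink_jar: Small ink jar, 56 mm across, 46 mm high with its black lid, loose, standing among the rollers; origin at the centre of its underside, z up. Bystander: stays where it is.
- mug: White mug, 76 mm across, 85 mm high, handle to its +y, loose, at the far side of the table; origin at the centre of its underside, z up. Bystander: stays where it is.

How it is judged:
At the end, for the whole second after the job is handed in: Red, yellow and blue rollers lie flat on the floor of their own liner, middle within 15 mm along and 13 mm across of its middle, lengthwise within 0.3 rad either way round, released and still; green and clean rollers, jar and mug within 15 mm of their start (x of red_brayer_mid in the frame of red_liner between -0.015 and 0.015 m and y of red_brayer_mid in the frame of red_liner between -0.013 and 0.013 m and z of red_brayer_mid in the frame of red_liner between 0.031 and 0.0375 m and angle between the x axis of red_brayer_mid and the x axis of red_liner, either way round below 0.3 rad and angle between each of red_brayer_mid, yellow_brayer_mid, blue_brayer_mid's own z axis and vertical below 0.12 rad and linear speed of each of red_brayer, yellow_brayer, blue_brayer below 0.02 m/s and angular speed of each of red_brayer, yellow_brayer, blue_brayer below 0.2 rad/s and x of yellow_brayer_mid in the frame of yellow_liner between -0.015 and 0.015 m and y of yellow_brayer_mid in the frame of yellow_liner between -0.013 and 0.013 m and z of yellow_brayer_mid in the frame of yellow_liner between 0.031 and 0.0375 m and angle between the x axis of yellow_brayer_mid and the x axis of yellow_liner, either way round below 0.3 rad and x of blue_brayer_mid in the frame of blue_liner between -0.015 and 0.015 m and y of blue_brayer_mid in the frame of blue_liner between -0.013 and 0.013 m and z of blue_brayer_mid in the frame of blue_liner between 0.031 and 0.0375 m and angle between the x axis of blue_brayer_mid and the x axis of blue_liner, either way round below 0.3 rad and distance of each of green_brayer_mid, clean_brayer_mid, ink_jar, mug from where it was at the start of the episode below 0.015 m); the robot touches nothing.
It fails at once if the red roller is dropped (free of the fingers and moving faster than 0.7 m/s, a fall of about 25 mm) (contact force between red_brayer and the fingers below 0.05 N and linear speed of red_brayer above 0.7 m/s).
It fails at once if the yellow roller is dropped (free of the fingers and moving faster than 0.7 m/s, a fall of about 25 mm) (contact force between yellow_brayer and the fingers below 0.05 N and linear speed of yellow_brayer above 0.7 m/s).
It fails at once if the blue roller is dropped (free of the fingers and moving faster than 0.7 m/s, a fall of about 25 mm) (contact force between blue_brayer and the fingers below 0.05 N and linear speed of blue_brayer above 0.7 m/s).
It fails at once if a thing that should stay is moved more than 15 mm (distance of any of green_brayer_mid, clean_brayer_mid, ink_jar, mug from where it was at the start of the episode above 0.015 m).
It also fails if it takes over 80 s, if anything falls off the work surface, if the arm or the gripper's body presses on something with over 40 N, if the wrist force passes 120 N, or if a joint passes its speed limit or range.

## Working session

There is one attempt and no reset: what is moved stays moved. The work goes in short steps, Python scripts to look and compute and a tool call to move; the robot and the scene stay as the last step left them, time stands still between calls to the robot, and variables do not carry over. Pictures are saved under pics/ and viewed, and the job is handed in when it is done.

Besides the shell and the picture viewer there is one more tool, called after "Emit:" as a command line: name --argument value ..., lists and objects as JSON in quotes. carry_out: Moves the arm, as the interface text tells. Its arguments: {"type":"object","properties":{"series":{"type":"array","items":{"type":"array"}},"grip_force":{"type":"number"}},"required":["series"]}

```bash
mkdir -p pics; ls; python3 - <<'E'
from workcell import status,cams,order,arm
import cv2,numpy as np
o=status.get_obs();print({k:np.round(v,3) for k,v in o.items()});print(arm.grasp_offset,[a for a in dir(arm) if a[0]!='_'])
for n in("scene","side","wrist"):
    p,d=cams.grab_frame(n);cv2.imwrite(f"pics/{n}0.png",p[:,:,::-1]);
    c=cams.calibration(n);print(n,np.round(c['mtx'],1).tolist(),np.round(c['R'],3).tolist(),np.round(c['t'],3))
E
```

```text
pics
{'time_s': np.float64(0.0), 'qpos': array([-1.337,  0.291, -0.154,  1.127, -0.   ,  1.432]), 'joint_velocities': array([-0.   ,  0.   , -0.001,  0.   ,  0.001,  0.001]), 'joint_efforts': array([-1.0000e-03, -5.3714e+01,  3.3137e+01,  1.6000e-02, -0.0000e+00,
       -0.0000e+00]), 'tcp_pos': array([ 0.191, -0.489,  0.231]), 'orientation': array([-2.594e+00,  1.771e+00,  1.000e-03]), 'wrist_force': array([-0.649,  0.874,  0.327]), 'ft_torque': array([ 0.046, -0.012,  0.012]), 'finger_gap': np.float64(0.085)}
-0.0187 ['PlanningError', 'grasp_offset']
scene [[396.0, 0.0, 316.2], [0.0, 396.0, 196.6], [0.0, 0.0, 1.0]] [[0.349, 0.937, -0.005], [0.663, -0.251, -0.705], [-0.662, 0.243, -0.709]] [-0.233 -0.395  1.548]
side [[374.4, 0.0, 321.8], [0.0, 374.4, 196.9], [0.0, 0.0, 1.0]] [[0.923, -0.383, -0.02], [-0.227, -0.502, -0.835], [0.31, 0.775, -0.55]] [-0.574  0.195  0.769]
wrist [[309.7, 0.0, 315.2], [0.0, 309.7, 201.8], [0.0, 0.0, 1.0]] [[0.363, -0.932, -0.001], [-0.897, -0.35, 0.269], [-0.25, -0.097, -0.963]] [-0.525 -0.035  0.378]
```

View pics/scene0.png

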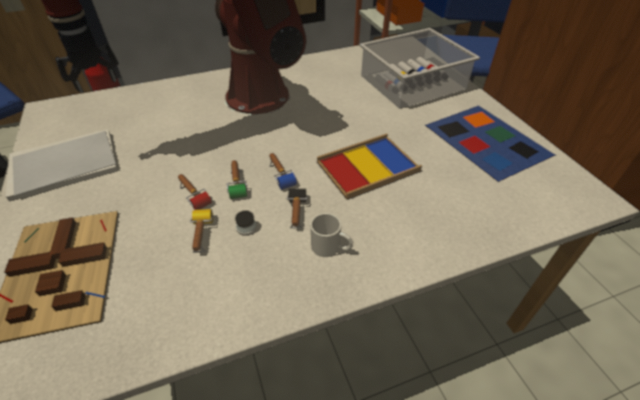

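View pics/side0.png

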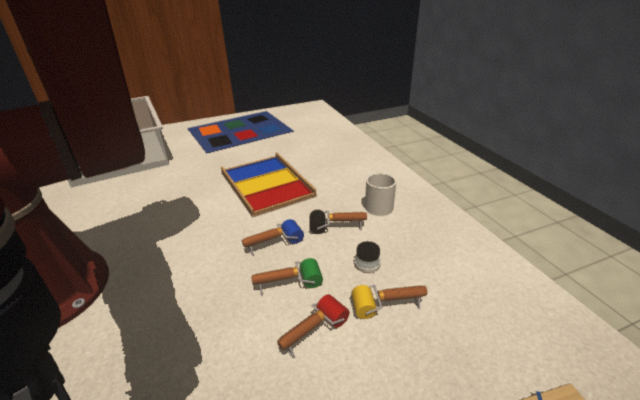

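View pics/wrist0.png

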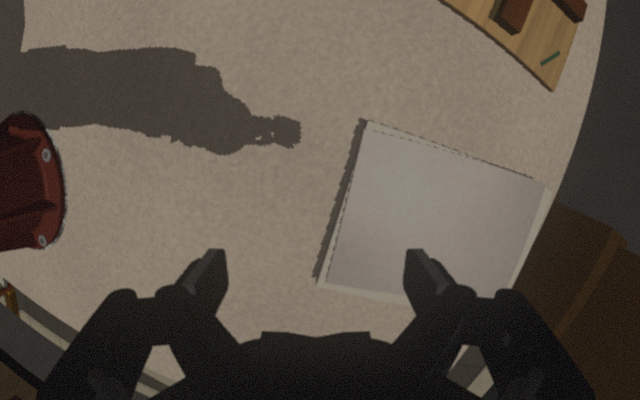

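```bash
cat > h.py <<'E'
from workcell import status,cams,order,arm
import cv2,numpy as np
from scipy.spatial.transform import Rotation as Ro
def world(n,d,m,c=None):
    c=c or cams.calibration(n);v,u=np.nonzero(m&(d>0));z=d[v,u];K=c['mtx']
    x=(u-K[0,2])/K[0,0];y=(v-K[1,2])/K[1,1]
    if n=='wrist':
        # z along the axis, equidistant
        th=np.hypot(x,y);s=np.where(th>1e-6,np.tan(th)/np.maximum(th,1e-6),1);x=x*s;y=y*s
    P=np.c_[x*z,y*z,z];return (P-c['t'])@c['R'],u,v
E
python3 - <<'E'
from h import *
for n in("scene","side"):
    p,d=cams.grab_frame(n);ov=p.copy()
    for t in ["red_brayer_mid","yellow_brayer_mid","blue_brayer_mid","green_brayer_mid","clean_brayer_mid","red_liner","yellow_liner","blue_liner","ink_jar","mug"]:
        r=cams.pinpoint(t,n);print(n,t,[(np.round(q['centre'],3).tolist(),round(q['confidence'],2)) for q in r[:2]])
        if n=='scene' and t in("green_brayer_mid","clean_brayer_mid","ink_jar","mug"):continue
        tr=cams.trace(t,n)
        if not tr:print(' notrace');continue
        m=tr[0]['mask'];P,u,v=world(n,d,m)
        k=(P[:,2]>0.0)&(P[:,2]<.08);P=P[k]
        rect=cv2.minAreaRect((P[:,:2]*1000).astype(np.float32))
        print('   mask',m.sum(),round(tr[0]['confidence'],2),'px',u.mean().round(),v.mean().round(),'med',np.round(np.median(P,0),3),'zmax',P[:,2].max().round(3),'rect',np.round(rect[0]),np.round(rect[1]),round(rect[2],1))
        if 'brayer' in t:
            k=(P[:,2]>.02);Q=P[k];c=Q.mean(0);w,V=np.linalg.eigh(np.cov(Q[:,:2].T));print('   pca yaw',np.degrees(np.arctan2(V[1,1],V[0,1])).round(1),c.round(3))
        np.save(f'/tmp/{n}_{t}.npy',m)
print(status.get_obs()['time_s'])
E
```

```text
scene red_brayer_mid [([0.474, -0.309, 0.033], 0.6), ([0.478, -0.048, 0.028], 0.6)]
   mask 520 0.57 px 195.0 194.0 med [ 0.52  -0.305  0.035] zmax 0.045 rect [ 476. -307.] [142.  56.] 13.6
   pca yaw -159.9 [ 0.5   -0.304  0.034]
scene yellow_brayer_mid [([0.632, -0.316, 0.03], 0.76)]
   mask 595 0.79 px 200.0 226.0 med [ 0.612 -0.311  0.036] zmax 0.045 rect [ 632. -305.] [ 59. 144.] 83.5
   pca yaw 164.3 [ 0.628 -0.308  0.036]
scene blue_brayer_mid [([0.478, -0.049, 0.032], 0.57)]
   mask 414 0.6 px 282.0 173.0 med [ 0.524 -0.049  0.035] zmax 0.045 rect [481. -53.] [141.  51.] 10.9
   pca yaw -174.9 [ 0.504 -0.047  0.035]
scene green_brayer_mid [([0.469, -0.183, 0.031], 0.71)]
scene clean_brayer_mid [([0.641, -0.051, 0.029], 0.56), ([0.634, -0.312, 0.033], 0.56)]
scene red_liner [([0.543, 0.135, 0.006], 0.57)]
   mask 955 0.8 px 345.0 172.0 med [0.546 0.14  0.008] zmax 0.015 rect [540. 138.] [164.  88.] 6.8
scene yellow_liner [([0.54, 0.218, 0.007], 0.66)]
   mask 880 0.56 px 368.0 164.0 med [0.537 0.223 0.008] zmax 0.025 rect [538. 222.] [176.  87.] 6.4
scene blue_liner [([0.524, 
[... 1219 characters left out ...]
7.0 194.0 med [0.543 0.14  0.01 ] zmax 0.027 rect [544. 136.] [180.  96.] 7.7
side yellow_liner [([0.53, 0.224, 0.007], 0.86)]
   mask 869 0.6 px 265.0 181.0 med [0.531 0.225 0.01 ] zmax 0.028 rect [532. 221.] [178.  90.] 6.3
side blue_liner [([0.524, 0.304, 0.004], 0.91)]
   mask 694 0.94 px 255.0 169.0 med [0.524 0.309 0.01 ] zmax 0.017 rect [528. 304.] [168.  89.] 7.2
side ink_jar [([0.648, -0.193, 0.0], 0.95)]
   mask 659 0.76 px 367.0 257.0 med [ 0.638 -0.21   0.038] zmax 0.049 rect [ 644. -199.] [53. 51.] 8.5
side mug [([0.774, -0.023, 0.001], 0.93), ([0.533, 0.225, 0.006], 0.63)]
   mask 1122 0.97 px 379.0 194.0 med [ 0.766 -0.041  0.052] zmax 0.08 rect [775. -19.] [78. 73.] 74.6
2.05
```

```bash
cat >> h.py <<'E'
def fitb(n,p,d,m,c=None):
    """handle line + roller centre from mask"""
    P,u,v=world(n,d,m,c);hsv=cv2.cvtColor(p,cv2.COLOR_RGB2HSV)[v,u]
    return P,hsv
def go(x,y,z,head):
    """numbers to reach world pose, heading of tool x in deg, tool down"""
    o=status.get_obs();R0=Ro.from_rotvec(o['orientation']);h=np.radians(head)
    R1=Ro.from_matrix(np.c_[[np.cos(h),np.sin(h),0],[np.sin(h),-np.cos(h),0],[0,0,-1]])
    print('turn',np.degrees((R0.inv()*R1).as_rotvec()).round(1),'shift',(R0.inv().apply(np.array([x,y,z])-o['tcp_pos'])*1000).round(1),'t',round(o['time_s'],2))
E
python3 - <<'E'
from h import *
S={}
from scipy.optimize import least_squares
for n in("scene","side"):
    p,d=cams.grab_frame(n)
    for t in ["red","yellow","blue","green","clean"]:
        try:m=np.load(f'/tmp/{n}_{t}_brayer_mid.npy')
        except: continue
        P,hsv=fitb(n,p,d,m)
        b=((hsv[:,0]<16))&(hsv[:,1]>70)&(hsv[:,1]<215)&(P[:,2]>.026)&(P[:,2]<.05)
        if t=='red':
            pass
        S.setdefault(t,[]).append((n,P,hsv))
        q=P[b][:,:2]
        # template: top-of-handle points
        print(t,n,b.sum(),[np.percentile(hsv[:,i],[10,30,50,70,90]).tolist() for i in (0,1,2)])
        vx,vy,x0,y0=cv2.fitLine(q.astype(np.float32),cv2.DIST_HUBER,0,.002,.001).ravel();s=(q-[x0,y0])@[vx,vy]
        lo,hi=np.percentile(s,[2,98]);print('   yaw',np.degrees(np.arctan2(vy,vx)).round(1),'len',hi-lo,'ends',np.round([x0+lo*vx,y0+lo*vy],3),np.round([x0+hi*vx,y0+hi*vy],3))
E
```

```text
red scene 310 [[3.0, 4.0, 11.0, 13.0, 18.0], [62.0, 113.0, 147.0, 159.89999999999998, 185.0], [85.7, 113.0, 125.0, 135.0, 149.3]]
   yaw 21.0 len 0.13179787323751804 ends [ 0.417 -0.336] [ 0.54  -0.288]
yellow scene 208 [[13.0, 14.0, 20.0, 22.0, 24.0], [67.0, 110.0, 142.5, 166.0, 207.0], [82.1, 105.0, 125.0, 153.0, 194.0]]
   yaw -15.9 len 0.07912329509878432 ends [ 0.623 -0.307] [ 0.699 -0.329]
blue scene 108 [[13.0, 16.0, 111.0, 112.0, 114.0], [47.1, 87.0, 125.0, 149.0, 158.90000000000003], [80.0, 107.0, 120.0, 127.0, 132.0]]
   yaw 5.3 len 0.07601759326754493 ends [ 0.413 -0.056] [ 0.489 -0.049]
red side 1094 [[2.0, 3.0, 11.0, 12.0, 13.0], [80.4, 156.0, 164.0, 184.0, 202.0], [109.0, 132.0, 147.0, 157.0, 174.0]]
   yaw 19.6 len 0.1267707550880632 ends [ 0.41  -0.339] [ 0.53  -0.297]
yellow side 491 [[11.0, 12.0, 17.0, 21.0, 22.0], [72.0, 157.0, 166.0, 195.0, 204.0], [117.0, 148.0, 156.0, 180.0, 222.0]]
   yaw -16.2 len 0.08047509420010687 ends [ 0.614 -0.315] [ 0.691 -0.338]
blue side 345 [[11.0, 12.0, 16.0, 112.79999999999995, 115.0], [47.0, 130.0, 154.0, 165.0, 172.0], [93.0, 114.0, 136.0, 152.0, 164.0]]
   yaw 4.4 len 0.08345810746907532 ends [ 0.409 -0.062] [ 0.492 -0.055]
green side 416 [[11.0, 12.0, 23.0, 58.0, 62.0], [77.0, 125.0, 143.0, 155.0, 167.0], [89.0, 109.0, 127.0, 148.0, 167.0]]
   yaw -8.7 len 0.08145994920410242 ends [ 0.401 -0.179] [ 0.481 -0.191]
clean side 304 [[11.0, 12.0, 13.0, 15.0, 18.0], [50.0, 61.0, 73.0, 150.89999999999998, 165.0], [46.0, 50.0, 98.0, 143.0, 162.0]]
   yaw -20.7 len 0.12385393902369776 ends [ 0.583 -0.037] [ 0.699 -0.081]
```

```bash
python3 - <<'E'
from h import *
go(.474,-.312,.15,-70)
E
```

```text
turn [ 0.  -0.   1.4] shift [ -61.8 -327.8   81.3] t 2.15
```

Emit:
carry_out --series '[[[0,0,0.1],[-3,-16,4],0.7],[[0,0,0.3],[-9,-49,12],0.7],[[0,0,0.5],[-16,-86,21],0.7],[[0,0,0.7],[-24,-125,31],0.7],[[0,0,0.9],[-31,-164,41],0.7],[[0,0,1.0],[-38,-203,51],0.7],[[0,0,1.1],[-46,-242,60],0.7],[[0,0,1.3],[-53,-279,69],0.7],[[0,0,1.4],[-59,-310,77],0.7],[[0,0,1.4],[-62,-328,81],0.7]]'

```text
time_s: 2.98
tcp_pos: [0.4763, -0.3092, 0.1493]
orientation: [-2.574, 1.799, 0.001]
wrist_force: [-0.5, 0.0, -0.0]
finger_gap: 0.0598
```

```bash
cat >> h.py <<'E'
def wlook(t,name):
    o=status.get_obs();c=cams.calibration('wrist');p,d=cams.grab_frame('wrist');r=cams.pinpoint(t,'wrist')
    print(t,[(np.round(q['centre'],4).tolist(),round(q['confidence'],2)) for q in r[:2]])
    tr=cams.trace(t,'wrist');ov=p.copy()
    if tr:
        m=tr[0]['mask'];P,u,v=world('wrist',d,m,c)
        ov[m]=ov[m]//2+np.array([0,127,127],np.uint8)
        k=(P[:,2]>.02)&(P[:,2]<.06);rect=cv2.minAreaRect((P[:,:2]*1000).astype(np.float32))
        print('mask',m.sum(),'conf',tr[0]['confidence'],'z',np.percentile(P[:,2],[5,50,95]).round(3),'rect',np.round(rect[0],1),np.round(rect[1]),round(rect[2],1))
        hsv=cv2.cvtColor(p,cv2.COLOR_RGB2HSV)[v,u]
        b=(hsv[:,0]>=8)&(hsv[:,0]<18)&(hsv[:,1]>70)&(P[:,2]>.028)
        q=P[b][:,:2].astype(np.float32)
        if len(q)>30:
            vx,vy,x0,y0=cv2.fitLine(q,cv2.DIST_HUBER,0,.002,.001).ravel();s=(q-[x0,y0])@[vx,vy];lo,hi=np.percentile(s,[1,99])
            print('handle yaw',np.degrees(np.arctan2(vy,vx)).round(1),'len',(hi-lo).round(3),np.round([x0+lo*vx,y0+lo*vy],4),np.round([x0+hi*vx,y0+hi*vy],4))
    cv2.imwrite(f'pics/{name}.png',ov[:,:,::-1])
    o=status.get_obs();print('tcp',o['tcp_pos'].round(4),'rv',o['orientation'].round(3),'gap',o['finger_gap'],'t',o['time_s'])
E
python3 -c "
from h import *
wlook('red_brayer_mid','w1')"
```

```text
red_brayer_mid [([0.474, -0.3091, 0.0341], 0.75)]
mask 5585 conf 0.97 z [0.027 0.038 0.042] rect [ 472.5 -311.8] [140.  58.] 18.5
handle yaw 19.6 len 0.11 [ 0.4105 -0.3348] [ 0.5139 -0.2979]
tcp [ 0.4748 -0.3107  0.1498] rv [ 2.575e+00 -1.800e+00 -1.000e-03] gap 0.05996034862820621 t 3.1333
```

View pics/w1.png

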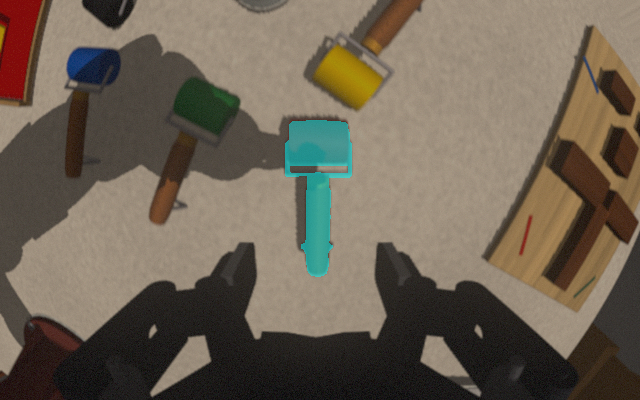

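```bash
python3 -c "
from h import *
go(.474,-.311,.0135,-70.5)"
```

```text
turn [0.  0.  0.6] shift [1.000e-01 8.000e-01 1.363e+02] t 3.13
```

Emit:
carry_out --series '[[[0,0,0.2],[0,0,12],0.7],[[0,0,0.6],[0,0,36],0.7],[[0,0,0.6],[0,0,62],0.7],[[0,0,0.6],[0,0,88],0.7],[[0,0,0.6],[0,0,108],0.7],[[0,0,0.6],[0,0,124],0.7],[[0,0,0.6],[0,0,132],0.7],[[0,0,0.6],[0,0,136],0.7],[[0,0,0.6],[0,0,136],0.4],[[0,0,0.6],[0,0,136],0.1]]' --grip_force 40

```text
time_s: 3.97
tcp_pos: [0.4743, -0.3125, 0.0152]
orientation: [2.563, -1.817, 0.002]
wrist_force: [-0.1, -0.9, -0.6]
finger_gap: 0.0371
```

Emit:
carry_out --series '[[[0,0,0],[0,0,0],0],[[0,0,0],[0,0,0],0],[[0,0,0],[0,0,0],0],[[0,0,0],[0,0,0],0],[[0,0,0],[0,0,-4],0],[[0,0,0],[0,0,-12],0],[[0,0,0],[0,0,-22],0],[[0,0,0],[0,0,-34],0],[[0,0,0],[0,0,-46],0],[[0,0,0],[0,0,-54],0]]' --grip_force 40

```text
time_s: 4.8
tcp_pos: [0.4747, -0.3121, 0.0703]
orientation: [2.563, -1.816, 0.003]
wrist_force: [0.2, 0.3, -2.2]
finger_gap: 0.0205
```

```bash
python3 -c "
from h import *
print(status.get_obs()['finger_gap'])
p,d=cams.grab_frame('wrist');cv2.imwrite('pics/w2.png',p[:,:,::-1])
go(.5435,.1375,.13,-83.5)"
```

```text
0.020513068214399178
turn [-0.1 -0.2 12.9] shift [-401.9 -213.7  -59.5] t 4.85
```

View pics/w2.png

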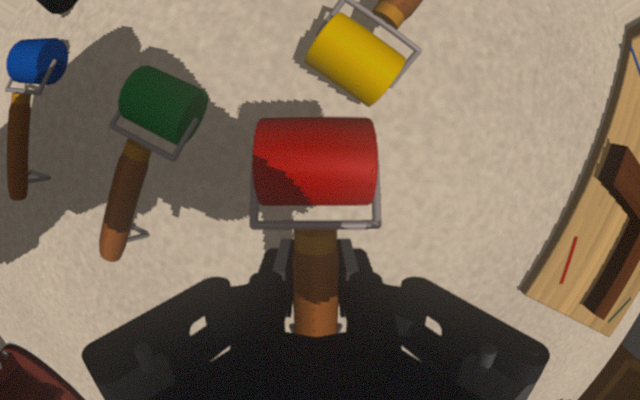

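Emit:
carry_out --series '[[[0,0,0.5],[-8,-4,-12],0],[[0,0,1.5],[-24,-13,-28],0],[[0,0,3],[-50,-27,-42],0],[[0,0,5],[-82,-44,-52],0],[[0,0,6.5],[-116,-62,-58],0],[[0,0,8],[-150,-80,-60],0],[[0,0,9],[-184,-98,-60],0],[[0,0,10],[-218,-116,-60],0],[[0,0,11],[-252,-134,-60],0],[[0,0,12],[-284,-151,-60],0]]'

```text
time_s: 5.68
tcp_pos: [0.5218, 0.009, 0.1287]
orientation: [-2.358, 2.075, 0.001]
wrist_force: [0.6, -0.9, -1.9]
finger_gap: 0.0206
```

```bash
python3 -c "
from h import *
go(.5435,.1375,.13,-83.5)"
```

```text
turn [0.  0.  0.8] shift [-124.7  -37.9   -1.2] t 5.68
```

Emit:
carry_out --series '[[[0,0,0.5],[-30,-9,0],0],[[0,0,0.8],[-58,-17,0],0],[[0,0,0.8],[-82,-24,0],0],[[0,0,0.8],[-101,-30,0],0],[[0,0,0.8],[-115,-34,0],0],[[0,0,0.8],[-123,-36,0],0],[[0,0,0.8],[-126,-37,0],0],[[0,0,0.8],[-126,-37,0],0],[[0,0,0.8],[-126,-37,0],0],[[0,0,0.8],[-126,-37,0],0]]'

```text
time_s: 6.52
tcp_pos: [0.5428, 0.1348, 0.1283]
orientation: [2.344, -2.091, -0.0]
wrist_force: [-0.5, -0.2, -1.9]
finger_gap: 0.0205
```

```bash
python3 -c "
from h import *
go(.5435,.1375,.0235,-83.5)
wlook('red_liner','w3')
go(.5435,.1375,.0235,-83.5)
"
```

```text
turn [0. 0. 0.] shift [ -2.6  -1.  104.8] t 6.52
red_liner [([0.5495, 0.136, 0.0065], 0.84), ([0.4679, -0.1837, 0.0329], 0.31)]
mask 4292 conf 0.65 z [0.008 0.009 0.013] rect [561.5 139.2] [138.  83.] 7.0
tcp [0.543  0.1349 0.1284] rv [-2.344  2.091  0.   ] gap 0.02018576996324943 t 6.6667
turn [0. 0. 0.] shift [ -2.5  -0.8 104.9] t 6.67
```

View pics/w3.png

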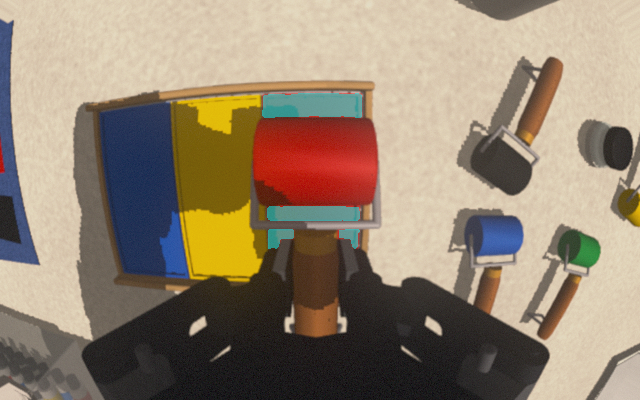

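Emit:
carry_out --series '[[[0,0,0],[-1,0,8],0],[[0,0,0],[-2,-1,24],0],[[0,0,0],[-3,-1,44],0],[[0,0,0],[-3,-2,64],0],[[0,0,0],[-3,-2,80],0],[[0,0,0],[-3,-2,92],0],[[0,0,0],[-3,-2,99],0],[[0,0,0],[-3,-2,102],0],[[0,0,0],[-3,-2,103],0],[[0,0,0],[-3,-2,103],0]]'

```text
time_s: 7.5
tcp_pos: [0.5451, 0.1375, 0.0256]
orientation: [-2.347, 2.087, 0.001]
wrist_force: [0.5, 0.3, -1.2]
finger_gap: 0.0205
```

```bash
python3 -c "
from h import *
go(.5445,.1375,.0225,-83.5)
print(status.get_obs()['wrist_force'])
"
```

```text
turn [-0.   0.1  0.2] shift [-0.1  0.6  3.1] t 7.5
[ 0.46203495  0.34288526 -1.21593854]
```

Emit:
carry_out --series '[[[0,0,0],[0,0,1],0],[[0,0,0],[0,0,2],0],[[0,0,0],[0,0,3],0],[[0,0,0],[0,0,3],0],[[0,0,0],[0,0,3],0.25],[[0,0,0],[0,0,3],0.3],[[0,0,0],[0,0,3],0.4],[[0,0,0],[0,0,3],0.45],[[0,0,0],[0,0,3],0.45],[[0,0,0],[0,0,3],0.45]]'

```text
time_s: 8.33
tcp_pos: [0.5448, 0.1375, 0.0223]
orientation: [-2.347, 2.087, 0.002]
wrist_force: [0.3, -0.7, 0.2]
finger_gap: 0.0384
```

Emit:
carry_out --series '[[[0,0,0],[0,0,-6],0.45],[[0,0,0],[0,0,-18],0.45],[[0,0,0],[0,0,-36],0.45],[[0,0,0],[0,0,-56],0.45],[[0,0,0],[0,0,-76],0.45],[[0,0,0],[0,0,-96],0.5],[[0,0,0],[0,0,-112],0.5],[[0,0,0],[0,0,-124],0.6],[[0,0,0],[0,0,-128],0.7],[[0,0,0],[0,0,-130],0.7]]'

```text
time_s: 9.17
tcp_pos: [0.5453, 0.1374, 0.1532]
orientation: [-2.346, 2.086, 0.0]
wrist_force: [-0.5, -0.2, 0.7]
finger_gap: 0.0596
```

```bash
python3 -c "
from h import *
wlook('red_brayer_mid','w4')
r=cams.pinpoint('yellow_liner','wrist');print([(np.round(q['centre'],4),q['confidence']) for q in r])
go(.478,-.052,.15,-85.5)
"
```

```text
red_brayer_mid [([0.5451, 0.1406, 0.0417], 0.8), ([0.4802, -0.0508, 0.0308], 0.24)]
mask 5867 conf 0.96 z [0.035 0.047 0.051] rect [536.5 132.7] [157.  62.] 8.9
handle yaw 7.9 len 0.09 [0.4768 0.1286] [0.5661 0.141 ]
tcp [0.5444 0.1372 0.1516] rv [-2.348  2.087  0.003] gap 0.05936981657682918 t 9.3167
[(array([0.5395, 0.2202, 0.0053]), 0.72)]
turn [0.1 0.1 2.2] shift [180.2  88.    1.3] t 9.37
```

View pics/w4.png

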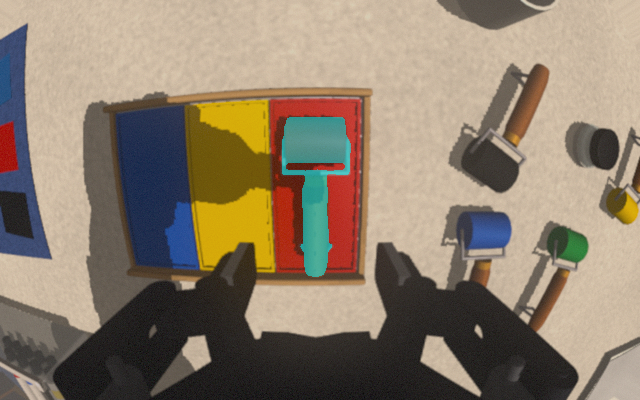

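Emit:
carry_out --series '[[[0,0,0.3],[8,4,0],0.7],[[0,0,0.6],[26,13,0],0.7],[[0,0,1],[52,25,0],0.7],[[0,0,1.4],[82,40,0],0.7],[[0,0,1.8],[112,55,0],0.7],[[0,0,2.2],[140,68,0],0.7],[[0,0,2.2],[162,79,0],0.7],[[0,0,2.2],[175,85,0],0.7],[[0,0,2.2],[180,88,0],0.7],[[0,0,2.2],[180,88,0],0.7]]'

```text
time_s: 10.2
tcp_pos: [0.4777, -0.0528, 0.1517]
orientation: [-2.304, 2.134, 0.003]
wrist_force: [0.5, 0.8, 0.3]
finger_gap: 0.0596
```

```bash
python3 -c "
from h import *
wlook('blue_brayer_mid','w5')
go(.479,-.052,.0135,-85)
"
```

```text
blue_brayer_mid [([0.4781, -0.0496, 0.0318], 0.8)]
mask 5580 conf 0.66 z [0.027 0.038 0.042] rect [477.5 -50.3] [140.  59.] 6.3
handle yaw 5.2 len 0.089 [ 0.41   -0.0552] [ 0.4985 -0.0471]
tcp [ 0.4786 -0.0511  0.1519] rv [-2.307e+00  2.131e+00  2.000e-03] gap 0.05986900850200648 t 10.35
turn [ 0.   0.1 -0.5] shift [  1.2  -0.3 138.4] t 10.35
```

View pics/w5.png

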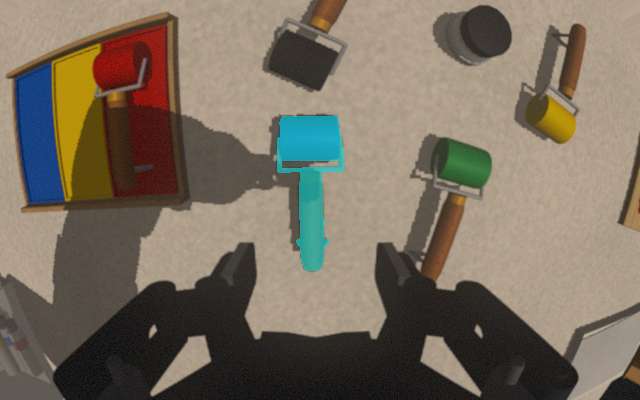

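Emit:
carry_out --series '[[[0,0,-0.3],[-1,0,12],0.7],[[0,0,-0.3],[-1,0,36],0.7],[[0,0,-0.3],[-1,0,62],0.7],[[0,0,-0.3],[-1,0,88],0.7],[[0,0,-0.3],[-1,0,110],0.7],[[0,0,-0.3],[-1,0,126],0.7],[[0,0,-0.3],[-1,0,134],0.7],[[0,0,-0.3],[-1,0,138],0.7],[[0,0,-0.3],[-1,0,138],0.4],[[0,0,-0.3],[-1,0,138],0.1]]' --grip_force 40

```text
time_s: 11.18
tcp_pos: [0.479, -0.0503, 0.0146]
orientation: [-2.312, 2.124, 0.001]
wrist_force: [0.2, -0.2, 0.3]
finger_gap: 0.0368
```

Emit:
carry_out --series '[[[0,0,0],[0,0,0],0],[[0,0,0],[0,0,0],0],[[0,0,0],[0,0,0],0],[[0,0,0],[0,0,0],0],[[0,0,0],[0,0,-4],0],[[0,0,0],[0,0,-14],0],[[0,0,0],[0,0,-30],0],[[0,0,0],[0,0,-50],0],[[0,0,0],[0,0,-72],0],[[0,0,0],[0,0,-92],0]]' --grip_force 40

```text
time_s: 12.02
tcp_pos: [0.4781, -0.0507, 0.1074]
orientation: [-2.312, 2.126, 0.002]
wrist_force: [0.4, 0.5, -2.0]
finger_gap: 0.0207
```

```bash
python3 -c "
from h import *
go(.525,.3045,.13,-83.5)
p,d=cams.grab_frame('wrist');cv2.imwrite('pics/w6.png',p[:,:,::-1])"
```

```text
turn [ 0.   0.1 -1.7] shift [-350.1  -76.5  -22.1] t 12.02
```

View pics/w6.png

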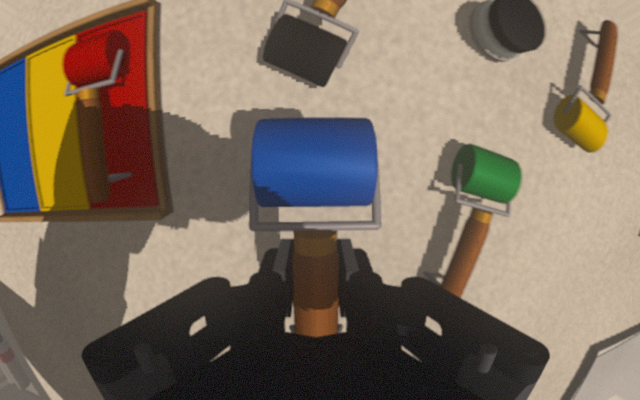

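Emit:
carry_out --series '[[[0,0,-0.2],[-10,-2,-8],0],[[0,0,-0.4],[-30,-6,-15],0],[[0,0,-0.6],[-60,-13,-20],0],[[0,0,-0.8],[-94,-21,-22],0],[[0,0,-1.0],[-130,-29,-22],0],[[0,0,-1.2],[-166,-37,-22],0],[[0,0,-1.4],[-202,-44,-22],0],[[0,0,-1.6],[-238,-52,-22],0],[[0,0,-1.7],[-272,-60,-22],0],[[0,0,-1.7],[-300,-66,-22],0]]'

```text
time_s: 12.9
tcp_pos: [0.5253, 0.1755, 0.128]
orientation: [-2.388, 2.01, 0.041]
wrist_force: [-0.2, -0.2, -1.6]
finger_gap: 0.0204
```

Emit:
carry_out --series '[[[0,0,0],[-22,-5,0],0],[[0,0,0],[-37,-8,0],0],[[0,0,0],[-46,-10,0],0],[[0,0,0],[-50,-11,0],0],[[0,0,0],[-50,-11,0],0],[[0,0,0],[-50,-11,0],0],[[0,0,0],[-50,-11,0],0],[[0,0,0],[-50,-11,0],0],[[0,0,0],[-50,-11,0],0],[[0,0,0],[-50,-11,0],0]]'

```text
time_s: 13.73
tcp_pos: [0.5325, 0.2026, 0.1302]
orientation: [-2.412, 1.961, 0.065]
wrist_force: [-0.1, -0.7, -0.8]
finger_gap: 0.0205
```

```bash
python3 -c "
from h import *
wlook('blue_liner','w7')
go(.525,.3045,.0235,-83.5)
"
```

```text
blue_liner [([0.5246, 0.3012, 0.0086], 0.63)]
mask 14487 conf 0.82 z [0.008 0.009 0.013] rect [525.2 289.1] [174. 119.] 7.0
tcp [0.5325 0.2027 0.1301] rv [-2.413  1.96   0.065] gap 0.02046783803992688 t 13.8833
turn [0.2 3.  5.3] shift [-95.5 -13.6 111.8] t 13.88
```

View pics/w7.png

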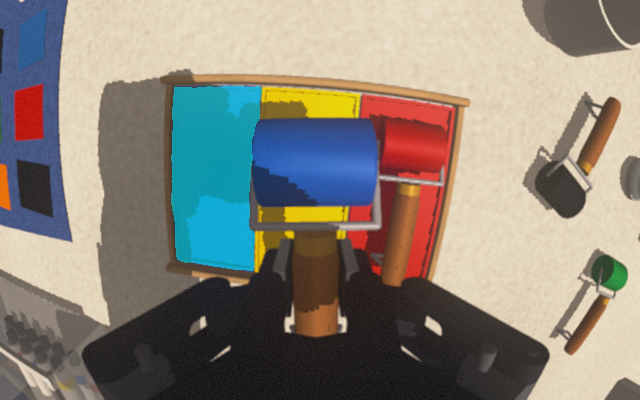

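```bash
python3 -c "
from h import *
o=status.get_obs();print(o['qpos'].round(3))
h=Ro.from_rotvec(o['orientation']).as_matrix();print(h.round(3), np.degrees(np.arctan2(h[1,0],h[0,0])))
"
```

```text
[ 0.205  0.445 -0.202  0.924  0.053  3.141]
[[ 0.204 -0.979 -0.012]
 [-0.977 -0.205  0.051]
 [-0.053  0.001 -0.999]] -78.19040920171179
```

Emit:
carry_out --series '[[[0,0,-4],[0,0,0],0],[[0,0,-10],[0,0,0],0],[[0,0,-17],[0,0,0],0],[[0,0,-24],[0,0,0],0],[[0,0,-31],[0,0,0],0],[[0,0,-38],[0,0,0],0],[[0,0,-45],[0,0,0],0],[[0,0,-52],[0,0,0],0],[[0,0,-58],[0,0,0],0],[[0,0,-62],[0,0,0],0]]'

```text
time_s: 14.72
tcp_pos: [0.5325, 0.2028, 0.1301]
orientation: [-3.063, 0.426, 0.029]
wrist_force: [0.0, -1.0, -0.9]
finger_gap: 0.0205
```

```bash
python3 -c "
from h import *
o=status.get_obs();print(o['qpos'].round(3),o['finger_gap'])
h=Ro.from_rotvec(o['orientation']).as_matrix();print(h.round(3), np.degrees(np.arctan2(h[1,0],h[0,0])))
go(.525,.3045,.13,96.5)
"
```

```text
[ 0.205  0.446 -0.202  0.924  0.053  2.053] 0.020528034375329525
[[ 0.962 -0.273 -0.012]
 [-0.273 -0.961  0.051]
 [-0.025 -0.046 -0.999]] -15.819315598091851
turn [  -3.2   -1.6 -112.3] shift [-35.  -95.7   5.4] t 14.72
```

Emit:
carry_out --series '[[[-0.1,0,-4],[-2,-5,0],0],[[-0.3,-0.1,-10],[-6,-16,1],0],[[-0.5,-0.2,-17],[-11,-30,2],0],[[-0.7,-0.3,-24],[-17,-46,3],0],[[-0.9,-0.4,-31],[-23,-62,4],0],[[-1.1,-0.5,-38],[-28,-76,5],0],[[-1.3,-0.6,-45],[-32,-87,5],0],[[-1.5,-0.7,-52],[-34,-93,5],0],[[-1.7,-0.8,-59],[-35,-96,5],0],[[-1.9,-0.9,-66],[-35,-96,5],0]]'

```text
time_s: 15.55
tcp_pos: [0.5255, 0.3057, 0.1304]
orientation: [-2.824, -1.324, 0.013]
wrist_force: [-0.5, -0.1, -1.3]
finger_gap: 0.0205
```

```bash
python3 -c "
from h import *
o=status.get_obs();print(o['qpos'].round(3),o['finger_gap'],o['tcp_pos'])
go(.525,.3045,.13,96.5)
"
```

```text
[ 0.395  0.521 -0.073  0.986  0.022  1.088] 0.020527189234205774 [0.52552674 0.30573852 0.13035013]
turn [ -1.2  -0.7 -46.2] shift [-1.3  0.4  0.3] t 15.55
```

Emit:
carry_out --series '[[[-0.2,-0.1,-7],[0,0,0],0],[[-0.4,-0.2,-14],[0,0,0],0],[[-0.6,-0.3,-21],[0,0,0],0],[[-0.8,-0.4,-28],[0,0,0],0],[[-1,-0.5,-35],[0,0,0],0],[[-1.1,-0.6,-41],[0,0,0],0],[[-1.2,-0.7,-45],[0,0,0],0],[[-1.2,-0.7,-46],[0,0,0],0],[[-1.2,-0.7,-46],[0,0,0],0],[[-1.2,-0.7,-46],[0,0,0],0]]'

```text
time_s: 16.38
tcp_pos: [0.5256, 0.3048, 0.1304]
orientation: [-2.107, -2.329, 0.002]
wrist_force: [-0.4, -0.2, -1.9]
finger_gap: 0.0204
```

```bash
python3 -c "
from h import *
print(status.get_obs()['qpos'].round(3))
wlook('blue_liner','w8')
go(.525,.3045,.0235,96.5)
"
```

```text
[ 0.405  0.516 -0.082  0.974  0.     0.305]
blue_liner [([0.5278, 0.3015, 0.0093], 0.62)]
mask 3836 conf 0.88 z [0.008 0.009 0.013] rect [506.5 301.5] [138.  83.] 6.2
tcp [0.5257 0.3048 0.1304] rv [-2.106e+00 -2.330e+00  2.000e-03] gap 0.020554246984458624 t 16.5333
turn [-0.1  0.  -0.7] shift [ -0.2  -0.6 106.9] t 16.53
```

View pics/w8.png

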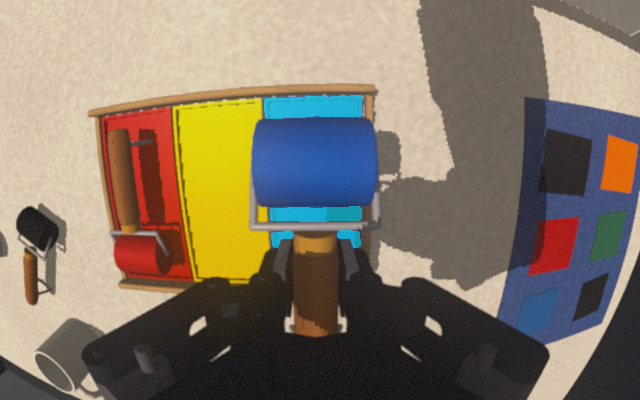

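Emit:
carry_out --series '[[[0,0,-0.5],[0,0,8],0],[[0,0,-0.7],[-1,-1,24],0],[[0,0,-0.7],[-1,-1,44],0],[[0,0,-0.7],[-1,-1,64],0],[[0,0,-0.7],[-1,-1,81],0],[[0,0,-0.7],[-1,-1,94],0],[[0,0,-0.7],[-1,-1,101],0],[[0,0,-0.7],[-1,-1,104],0],[[0,0,-0.7],[-1,-1,105],0],[[0,0,-0.7],[-1,-1,105],0]]'

```text
time_s: 17.37
tcp_pos: [0.525, 0.3038, 0.0257]
orientation: [-2.091, -2.344, 0.001]
wrist_force: [0.2, 0.0, -1.5]
finger_gap: 0.0204
```

```bash
python3 -c "
from h import *
go(.524,.304,.0225,96.5)
print(status.get_obs()['wrist_force'])
"
```

```text
turn [-0.  0.  0.] shift [ 0.3 -0.9  3.2] t 17.37
[ 0.20006674  0.01839115 -1.48372807]
```

Emit:
carry_out --series '[[[0,0,0],[0,-1,1],0],[[0,0,0],[0,-1,2],0],[[0,0,0],[0,-1,3],0],[[0,0,0],[0,-1,3],0],[[0,0,0],[0,-1,3],0.25],[[0,0,0],[0,-1,3],0.3],[[0,0,0],[0,-1,3],0.4],[[0,0,0],[0,-1,3],0.45],[[0,0,0],[0,-1,3],0.45],[[0,0,0],[0,-1,3],0.45]]'

```text
time_s: 18.2
tcp_pos: [0.5237, 0.3036, 0.0224]
orientation: [-2.091, -2.344, 0.002]
wrist_force: [0.7, -0.2, -0.2]
finger_gap: 0.0383
```

Emit:
carry_out --series '[[[0,0,0],[0,0,-6],0.45],[[0,0,0],[0,0,-18],0.45],[[0,0,0],[0,0,-36],0.45],[[0,0,0],[0,0,-56],0.45],[[0,0,0],[0,0,-76],0.45],[[0,0,0],[0,0,-96],0.5],[[0,0,0],[0,0,-112],0.5],[[0,0,0],[0,0,-124],0.6],[[0,0,0],[0,0,-128],0.7],[[0,0,0],[0,0,-130],0.7]]'

```text
time_s: 19.03
tcp_pos: [0.5243, 0.3038, 0.1534]
orientation: [2.091, 2.345, 0.001]
wrist_force: [-0.0, -0.1, 0.2]
finger_gap: 0.0596
```

```bash
python3 -c "
from h import *
wlook('blue_brayer_mid','w9')
go(.631,-.316,.15,74)
"
```

```text
blue_brayer_mid [([0.5269, 0.3006, 0.0408], 0.57)]
mask 5868 conf 0.67 z [0.035 0.047 0.052] rect [531.2 305.9] [153.  61.] 8.2
handle yaw 6.9 len 0.088 [0.5038 0.3003] [0.5915 0.311 ]
tcp [0.5234 0.3035 0.1517] rv [-2.09  -2.344  0.003] gap 0.05981884643836152 t 19.1833
turn [-0.1  0.1 22.5] shift [-627.7   36.2    2.1] t 19.18
```

View pics/w9.png

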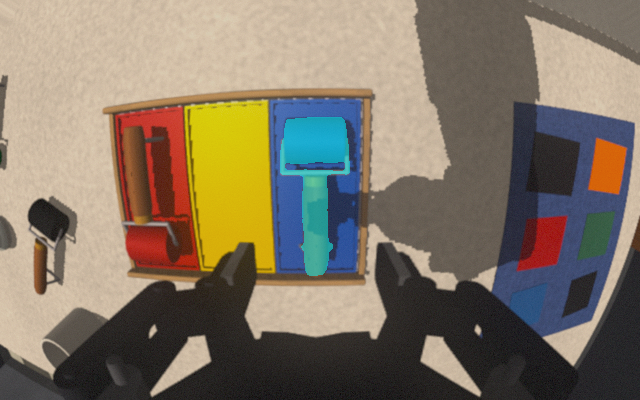

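Emit:
carry_out --series '[[[0,0,0.5],[-10,1,0],0.7],[[0,0,1.5],[-32,2,0],0.7],[[0,0,2.5],[-62,4,0],0.7],[[0,0,4],[-96,6,0],0.7],[[0,0,5.5],[-132,8,0],0.7],[[0,0,7],[-168,10,0],0.7],[[0,0,8.5],[-204,12,0],0.7],[[0,0,10],[-240,14,0],0.7],[[0,0,11],[-276,16,0],0.7],[[0,0,12],[-312,18,0],0.7]]'

```text
time_s: 20.02
tcp_pos: [0.5766, -0.0067, 0.1518]
orientation: [-2.325, -2.111, 0.003]
wrist_force: [1.2, 0.1, -0.3]
finger_gap: 0.0597
```

```bash
python3 -c "
from h import *
go(.631,-.316,.15,74)
"
```

```text
turn [-0.1  0.1 10.5] shift [-302.6   84.     1.8] t 20.02
```

Emit:
carry_out --series '[[[0,0,1],[-34,9,0],0.7],[[0,0,2.5],[-70,19,0],0.7],[[0,0,4],[-107,30,0],0.7],[[0,0,5.5],[-144,40,0],0.7],[[0,0,7],[-181,50,0],0.7],[[0,0,8.5],[-217,60,0],0.7],[[0,0,9.5],[-250,70,0],0.7],[[0,0,10],[-277,77,0],0.7],[[0,0,10.5],[-295,82,0],0.7],[[0,0,10.5],[-300,84,0],0.7]]'

```text
time_s: 20.85
tcp_pos: [0.6313, -0.3148, 0.1511]
orientation: [-2.511, -1.886, 0.004]
wrist_force: [-0.5, 0.2, -0.2]
finger_gap: 0.06
```

```bash
python3 -c "
from h import *
wlook('yellow_brayer_mid','w10')
go(.631,-.316,.0135,74)
"
```

```text
yellow_brayer_mid [([0.629, -0.3115, 0.0337], 0.72)]
mask 5309 conf 0.61 z [0.028 0.038 0.042] rect [ 639.1 -317.1] [ 59. 158.] 73.9
handle yaw -15.4 len 0.088 [ 0.6092 -0.3083] [ 0.6943 -0.3318]
tcp [ 0.6316 -0.3107  0.1516] rv [-2.507e+00 -1.890e+00  2.000e-03] gap 0.06016279257425718 t 21.0
turn [-0.1  0.   0. ] shift [ -5.3   1.2 138.1] t 21.0
```

View pics/w10.png

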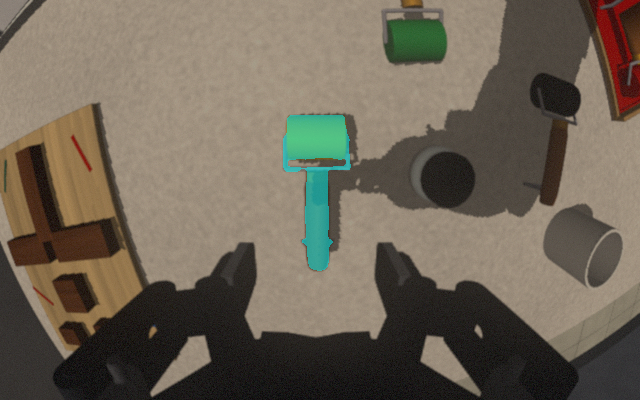

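Emit:
carry_out --series '[[[0,0,0],[-1,-1,12],0.7],[[0,0,0],[-2,-2,36],0.7],[[0,0,0],[-2,-2,62],0.7],[[0,0,0],[-2,-2,88],0.7],[[0,0,0],[-2,-2,110],0.7],[[0,0,0],[-2,-2,126],0.7],[[0,0,0],[-2,-2,134],0.7],[[0,0,0],[-2,-2,138],0.7],[[0,0,0],[-2,-2,138],0.4],[[0,0,0],[-2,-2,138],0.1]]' --grip_force 40

```text
time_s: 21.83
tcp_pos: [0.6304, -0.3122, 0.0157]
orientation: [2.507, 1.892, -0.001]
wrist_force: [-0.9, 0.1, 0.2]
finger_gap: 0.0368
```

Emit:
carry_out --series '[[[0,0,0],[0,0,0],0],[[0,0,0],[0,0,0],0],[[0,0,0],[0,0,0],0],[[0,0,0],[0,0,0],0],[[0,0,0],[0,0,-4],0],[[0,0,0],[0,0,-14],0],[[0,0,0],[0,0,-30],0],[[0,0,0],[0,0,-50],0],[[0,0,0],[0,0,-72],0],[[0,0,0],[0,0,-92],0]]' --grip_force 40

```text
time_s: 22.67
tcp_pos: [0.6298, -0.3124, 0.1085]
orientation: [2.508, 1.892, -0.002]
wrist_force: [0.6, 0.0, -1.4]
finger_gap: 0.0207
```

```bash
python3 -c "
from h import *
go(.534,.2205,.14,96.5)
p,d=cams.grab_frame('wrist');cv2.imwrite('pics/w11.png',p[:,:,::-1])"
```

```text
turn [ -0.    0.  -22.5] shift [ 486.  -238.6  -31.9] t 22.67
```

View pics/w11.png

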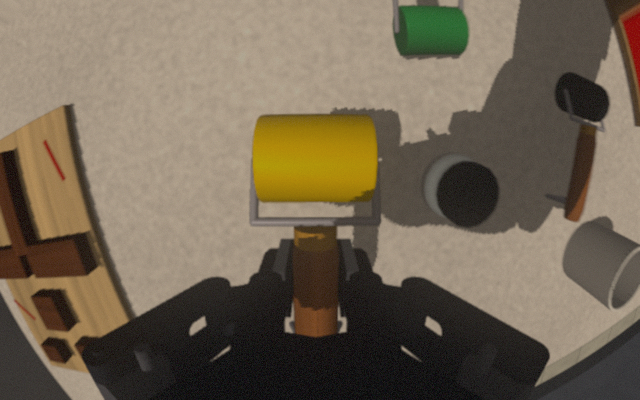

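Emit:
carry_out --series '[[[0,0,-0.5],[8,-4,-10],0],[[0,0,-1.5],[24,-12,-20],0],[[0,0,-3],[48,-24,-28],0],[[0,0,-4.5],[78,-38,-32],0],[[0,0,-6],[109,-54,-32],0],[[0,0,-7.5],[140,-69,-32],0],[[0,0,-9],[171,-84,-32],0],[[0,0,-10.5],[202,-99,-32],0],[[0,0,-12],[233,-114,-32],0],[[0,0,-13],[262,-129,-32],0]]'

```text
time_s: 23.55
tcp_pos: [0.5764, -0.0226, 0.1384]
orientation: [-2.275, -2.165, 0.002]
wrist_force: [1.2, -0.2, -1.0]
finger_gap: 0.0202
```

```bash
python3 -c "
from h import *
go(.534,.2205,.14,96.5)"
```

```text
turn [-0.1  0.  -9.3] shift [240.7 -54.4  -1.5] t 23.55
```

Emit:
carry_out --series '[[[0,0,-1.5],[32,-8,0],0],[[0,0,-3],[66,-15,0],0],[[0,0,-4.5],[100,-23,0],0],[[0,0,-6],[134,-31,0],0],[[0,0,-7.5],[166,-38,0],0],[[0,0,-8.5],[195,-44,0],0],[[0,0,-9],[218,-50,0],0],[[0,0,-9],[233,-53,0],0],[[0,0,-9],[238,-54,0],0],[[0,0,-9],[238,-54,0],0]]'

```text
time_s: 24.38
tcp_pos: [0.5351, 0.2168, 0.1382]
orientation: [-2.098, -2.337, 0.003]
wrist_force: [0.5, -1.1, -1.5]
finger_gap: 0.0207
```

```bash
python3 -c "
from h import *
wlook('yellow_liner','w12')
go(.534,.2205,.0235,96.5)
"
```

```text
yellow_liner [([0.5368, 0.2197, 0.0055], 0.75), ([0.6484, -0.1955, -0.0023], 0.71)]
mask 3309 conf 0.79 z [0.008 0.009 0.013] rect [518.3 217.8] [139.  84.] 6.5
tcp [0.536  0.2147 0.1383] rv [-2.101 -2.335  0.003] gap 0.020646196666601446 t 24.5333
turn [-0.1  0.  -0.5] shift [  6.1  -1.2 114.8] t 24.53
```

View pics/w12.png

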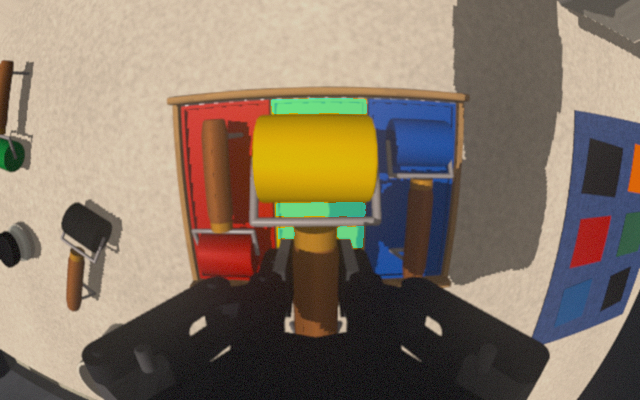

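Emit:
carry_out --series '[[[0,0,-0.5],[1,0,8],0],[[0,0,-0.5],[3,0,24],0],[[0,0,-0.5],[5,0,44],0],[[0,0,-0.5],[5,0,66],0],[[0,0,-0.5],[5,0,86],0],[[0,0,-0.5],[5,0,100],0],[[0,0,-0.5],[5,0,108],0],[[0,0,-0.5],[5,0,112],0],[[0,0,-0.5],[5,0,113],0],[[0,0,-0.5],[5,0,113],0]]'

```text
time_s: 25.37
tcp_pos: [0.5359, 0.2202, 0.0257]
orientation: [-2.091, -2.344, 0.001]
wrist_force: [0.4, 0.4, -0.8]
finger_gap: 0.0205
```

```bash
python3 -c "
from h import *
go(.535,.22,.0225,96.5)
print(status.get_obs()['wrist_force'])
"
```

```text
turn [-0.  0.  0.] shift [-0.1 -0.9  3.2] t 25.37
[ 0.35894682  0.38269663 -0.79920212]
```

Emit:
carry_out --series '[[[0,0,0],[0,-1,1],0],[[0,0,0],[0,-1,2],0],[[0,0,0],[0,-1,3],0],[[0,0,0],[0,-1,3],0],[[0,0,0],[0,-1,3],0.25],[[0,0,0],[0,-1,3],0.3],[[0,0,0],[0,-1,3],0.4],[[0,0,0],[0,-1,3],0.45],[[0,0,0],[0,-1,3],0.45],[[0,0,0],[0,-1,3],0.45]]'

```text
time_s: 26.2
tcp_pos: [0.5345, 0.2204, 0.0224]
orientation: [-2.091, -2.344, 0.002]
wrist_force: [-0.1, -0.4, 0.0]
finger_gap: 0.0386
```

Emit:
carry_out --series '[[[0,0,0],[0,0,-6],0.45],[[0,0,0],[0,0,-18],0.45],[[0,0,0],[0,0,-36],0.45],[[0,0,0],[0,0,-58],0.45],[[0,0,0],[0,0,-84],0.45],[[0,0,0],[0,0,-110],0.45],[[0,0,0],[0,0,-136],0.45],[[0,0,0],[0,0,-156],0.45],[[0,0,0],[0,0,-166],0.45],[[0,0,0],[0,0,-170],0.45]]'

```text
time_s: 27.03
tcp_pos: [0.5356, 0.2207, 0.1943]
orientation: [2.09, 2.344, 0.002]
wrist_force: [-0.6, -0.3, 0.1]
finger_gap: 0.0382
```

```bash
python3 - <<'E'
from h import *
wlook('yellow_brayer_mid','w13')
for n in('side','wrist','scene'):
    p,d=cams.grab_frame(n);cv2.imwrite(f'pics/{n}9.png',p[:,:,::-1])
    for t in ["red_brayer_mid","yellow_brayer_mid","blue_brayer_mid","green_brayer_mid","clean_brayer_mid","ink_jar","mug"]:
        r=cams.pinpoint(t,n);print(n,t,[(np.round(q['centre'],3).tolist(),round(q['confidence'],2)) for q in r[:2]])
C=np.array([.5345,.2205]);print(status.get_obs()['time_s'])
E
```

```text
yellow_brayer_mid [([0.5363, 0.2214, 0.0411], 0.6)]
mask 4382 conf 0.61 z [0.036 0.047 0.052] rect [541.4 220.1] [151.  58.] 6.4
handle yaw 6.1 len 0.089 [0.5126 0.2178] [0.6015 0.2272]
tcp [0.5343 0.2203 0.1916] rv [-2.09  -2.344  0.003] gap 0.03841923391986895 t 27.1833
side red_brayer_mid [([0.546, 0.133, 0.037], 0.98)]
side yellow_brayer_mid [([0.537, 0.217, 0.043], 0.56)]
side blue_brayer_mid [([0.53, 0.303, 0.039], 0.88)]
side green_brayer_mid [([0.471, -0.186, 0.033], 0.97)]
side clean_brayer_mid [([0.643, -0.051, 0.033], 0.88)]
side ink_jar [([0.644, -0.193, 0.001], 0.6)]
side mug [([0.774, -0.022, 0.0], 0.78), ([0.527, 0.305, 0.007], 0.72)]
wrist red_brayer_mid [([0.544, 0.138, 0.043], 0.75)]
wrist yellow_brayer_mid [([0.534, 0.222, 0.042], 0.55)]
wrist blue_brayer_mid [([0.528, 0.302, 0.04], 0.75)]
wrist green_brayer_mid [([0.468, -0.182, 0.031], 0.55)]
wrist clean_brayer_mid [([0.646, -0.048, 0.038], 0.73), ([0.644, -0.193, -0.006], 0.66)]
wrist ink_jar [([0.645, -0.193, -0.002], 0.92), ([0.775, -0.017, 0.001], 0.17)]
wrist mug [([0.776, -0.02, -0.001], 0.92)]
scene red_brayer_mid [([0.544, 0.141, 0.043], 0.91), ([0.523, 0.306, 0.04], 0.55)]
scene yellow_brayer_mid [([0.54, 0.221, 0.041], 0.93)]
scene blue_brayer_mid [([0.524, 0.304, 0.039], 0.88), ([0.547, 0.137, 0.003], 0.64)]
scene green_brayer_mid [([0.467, -0.181, 0.032], 0.6)]
scene clean_brayer_mid [([0.641, -0.053, 0.031], 0.57)]
scene ink_jar [([0.645, -0.195, -0.005], 0.94)]
scene mug [([0.776, -0.014, -0.001], 0.63)]
28.3833
```

View pics/wrist9.png

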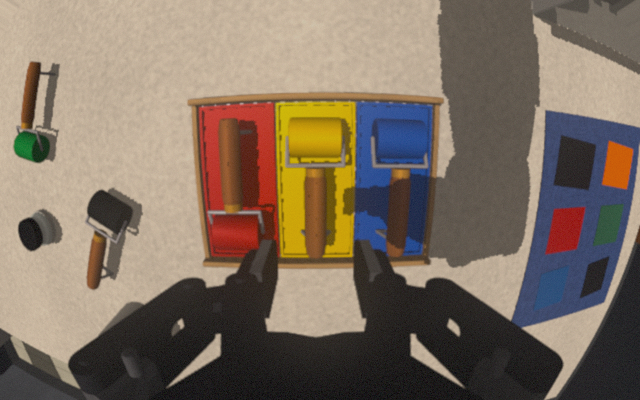

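View pics/side9.png

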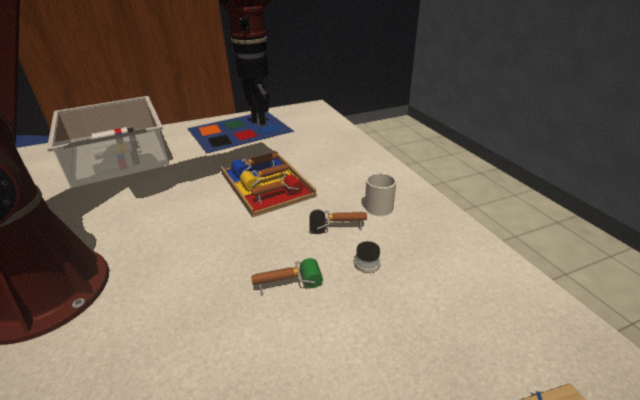

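```bash
python3 -c "
from h import *
print(order.sign_off(),status.get_obs()['time_s'])"
```

```text
the job is handed in; nothing more can be done
the job is handed in; nothing more can be done
```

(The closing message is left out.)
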